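# Seat the rocking cover on the closet organizer

## Task

Three of the four identical wooden covers on the acrylic jewellery organizer sit firmly on their pots and one is not pushed home. Press down gently with a fingertip near the front or back edge of the covers until you find the one that tips and rocks; only after it has rocked, push that one straight down in its middle until it is fully home and level, and take your hand away. Only press: do not pry up a cover, press hard enough to break the acrylic (45 N is too much), or disturb the vase, flashlight, comb or storage case.

Things in the scene. Friction and masses are not known exactly. Their poses are not given: they have to be found in the camera images.
- organizer: the fixed two-tier frosted acrylic organizer, 100 mm (x) by 330 mm (y), two tiers stacked to 80 mm high; origin at the centre of its underside, x towards its back, y along the row of pots, z up. On it stand four short pots, each under a walnut-brown wooden cover; cover tops lie about 101 to 107 mm above the shelf
- place_1 (a point): point on the organizer at the middle of the top face of the first of four identical covers in one row (covers 70 mm along point x, 60 mm along point y, slab 5 mm thick; row along y at 78 mm pitch). Its height is nominal: the pots stand a little unevenly, so each cover's top is up to 3 mm above or below it at the start. Which cover is the loose one is not told and differs every time; at organizer y = -117 mm, x = 0, z = 104 mm
- place_2 (a point): point on the organizer at the middle of the top face of the second of four identical covers in one row (covers 70 mm along point x, 60 mm along point y, slab 5 mm thick; row along y at 78 mm pitch). Its height is nominal: the pots stand a little unevenly, so each cover's top is up to 3 mm above or below it at the start. Which cover is the loose one is not told and differs every time; at organizer y = -39 mm, x = 0, z = 104 mm
- place_3 (a point): point on the organizer at the middle of the top face of the third of four identical covers in one row (covers 70 mm along point x, 60 mm along point y, slab 5 mm thick; row along y at 78 mm pitch). Its height is nominal: the pots stand a little unevenly, so each cover's top is up to 3 mm above or below it at the start. Which cover is the loose one is not told and differs every time; at organizer y = 39 mm, x = 0, z = 104 mm
- place_4 (a point): point on the organizer at the middle of the top face of the fourth of four identical covers in one row (covers 70 mm along point x, 60 mm along point y, slab 5 mm thick; row along y at 78 mm pitch). Its height is nominal: the pots stand a little unevenly, so each cover's top is up to 3 mm above or below it at the start. Which cover is the loose one is not told and differs every time; at organizer y = 117 mm, x = 0, z = 104 mm
- rock (a joint): tip of the one loose cover, in rad, 0 = level, about its middle line (parallel to the organizer's y): positive with its back edge (+x) down, negative with its front edge (-x) down. It is free to tip about 0.17 rad either way until that edge meets the pot's rim (pressed 28 mm from the middle, that is about 4 mm down) and a weak spring (about 2 N at the edge when fully tipped) levels it again. Once it is home it cannot tip. The firm covers do not move at all
- seat (a joint): how far the loose cover has been pushed down on its pot, in m: about 0 at the start, 0.005 when fully home on the rim (negative = pried up). It moves against steady friction of about 10 N, so pressing the middle with some 15 N sends it home, and it stays where it is left. Pressing an edge with a few newtons only tips it
- vase: loose black ceramic vase, 92 mm across, 140 mm high, standing beyond the organizer to the left; origin at the centre of its underside; leave alone
- flashlight: loose chrome flashlight standing on its head beyond the organizer, 42 mm across, 122 mm high; origin at the centre of its underside; leave alone
- comb: loose dark bamboo comb lying flat to the left of the organizer, 46 mm (its x) by 160 mm (its y), 7 mm thick; origin at its underside near the middle; leave alone
- case: loose plastic storage case with two lever latches, 150 mm (x) by 198 mm (y), 87 mm high, to the right of the organizer; origin at the centre of its underside; leave alone

How it is judged:
By the outcome, as a careful person would: the job done as asked, in the order asked, and still so for the second after the job is handed in, with the robot touching nothing.
It also fails if it takes over 51 s, if anything falls off the work surface, if the arm or the gripper's body presses on something with over 40 N, if the wrist force passes 120 N, or if a joint passes its speed limit or range.

## Robot

A 6-joint arm with a two-finger parallel gripper is mounted at the origin on the work surface. World frame = base frame: x ahead of the robot, y to its left, z up, the work surface at z = 0. Lengths are in mm, angles in rad, forces in N, time in s.
With the tool pointing down it reaches from about 275 to 750 mm from the base axis. Payload 10.2 kg.
Tool frame: the origin (TCP) lies at the very end of the fingers, on their centre line; the grasp point (between the pads) lies 19 mm behind it (ctrl.hold_point_z is the distance from the TCP to the grasp point, in mm); z points along the fingers, y is the direction in which the jaws open and shut (so a half turn about z gives the same grasp; the last joint's range is limited). The gripper opens to 85 mm and grips with 20 to 120 N. Pads are 22 mm wide; open, the fingers measure 114 mm over their backs; the gripper's body (76 mm by 85 mm) begins 54 mm behind the grasp point. The pads swing forward as they close: fully open they stand 13 mm farther back than shut.
Start: joints at [-1.471, 0.313, 1.498, -0, 1.331, -0.223], TCP at [166.529, -497.895, 231.294] pointing down, gripper open.
Joint ranges: [-2.94, 2.94], [-0.97, 2.17], [0.19, 2.56], [-1.23, 4.37], [0.02, 3.11], [-2.88, 2.88]. Speed limits (rad/s): [2.39, 2.39, 3.01, 3.14, 3.14, 3.14].

## Interface

Orientations are given as a unit quaternion [w, x, y, z].
In Python, from rig import readout, cams, workorder, spotter, ctrl gives the robot as it stands.
- The arm moves only by the tool step_arm, never from a script. Its argument "plan" is text: rows parted by semicolons, each of 5 numbers parted by spaces: the shift along the tool's x, y, z in cm, then the turn about the tool's z in degrees, then the opening in per cent of the stroke, from 0 (shut) to 100 (fully open). In form: x y z twist gripper; .... A call has 1 to 10 rows; each row is the pose to reach, as a shift and turn from the pose commanded when the call began, along the tool's axes at that moment; what a row does not reach only later rows make up. A row lasts 1/10 s, in which the tool goes at most 50 mm and 8.59 degrees, less where a joint would pass 70% of its speed; a pose out of reach is approached as far as the arm can. A call with a gripper value outside its range is refused whole. The fingers move at their own pace and stop on an object; "grip_force" is the grip in N (left out, the last holds). Time passes only in rows, so rows that repeat a pose let the fingers close. It gives the time, the measured TCP pose, the force and the opening at its end, in the units of the state.
- readout.sense(): the state, without advancing time (a new reading comes with each control period).
- cams.capture(name): name is "scene" or "top" or "wrist"; returns (picture, depth): 420x560x3 uint8, red, green, blue; 420x560 float32, mm along the optical axis (not along the pixel's ray), 0 where there is no reading.
- cams.camera_info(name): a dict with "vfov" (degrees; the focal length in pixels is half the picture's height over the tangent of half this angle, whatever the lens; pixels are square), "cx", "cy" (the principal point, pixels), "rvec" (rotation vector, rad) and "tvec" (3), from world to camera coordinates, as OpenCV has them. Camera axes: x right, y down, z forward; pixel columns grow to the right and rows downward; lengths in mm; the calibration is good to about 2 mm. A picture is of the moment at which its call begins: read the wrist's pose just before it. camera_info takes no time and is no camera call; for the wrist camera it gives the pose at the moment of the call.
- workorder.finish_job(): hands the job in, once; it reports no verdict.
Trained networks look in the newest picture that a camera, given by its name, has taken for a name from the list of things; names that differ only in an ending like _2 or _b are one class to them, and where a whole thing is asked for, a point or a joint stands for the part that bears it (a point fixed in the world has none). Each returns a list of dicts, best first, with "conf" (0 to 1); they miss things now and then, are a little off and sometimes report something else, mostly with a low value. They report only what shows in the picture. A call takes as long as a camera call.
- spotter.regions_of(camera, target): "pixels" (420x560 bool, what is visible of it) and "extent" ([centre column, centre row, width, height] in pixels, round what is visible of it).
The state is a dict: "time_s": time; "joints": joint angles; "dq": joint speeds; "tau": joint torques, N m; "eef_pos": TCP position; "ee_rot": TCP orientation; "force": force on the tool from outside, world axes, zero at the start; "wrist_torque": the same for the moment, N m; "grip_width": opening from 0.0 (shut) to 1.0 (fully open).
Only numpy, scipy, OpenCV 4.12 (cv2) and the standard library are available. Lean on these libraries where they do the work, as an engineer would, in place of code of your own. Each camera call takes 0.05 s, during which the arm holds its last target. There are 200 camera calls.

## Working session

There is one attempt and no reset: what is moved stays moved. The work goes in short steps, Python scripts to look and compute and a tool call to move; the robot and the scene stay as the last step left them, time stands still between calls to the robot, and variables do not carry over. Pictures are saved under pics/ and viewed, about 8 in all and at most 12, crops included, and the job is handed in when it is done.

Besides the shell and the picture viewer there is one more tool, called after ">>>" as name(argument=value, ...) on one line, values as JSON. step_arm: Moves the arm, as the interface text tells. Its arguments: {"type":"object","properties":{"plan":{"type":"string"},"grip_force":{"type":"number"}},"required":["plan"]}

```bash
mkdir -p pics; ls; cat > h.py <<'E'
from rig import readout, cams, workorder, spotter, ctrl
import numpy as np, cv2
def cloud(name,d):
    i=cams.camera_info(name); f=210/np.tan(np.radians(i['vfov'])/2)
    v,u=np.mgrid[:420,:560]
    P=np.dstack([(u-i['cx'])/f*d,(v-i['cy'])/f*d,d]).reshape(-1,3)
    R=cv2.Rodrigues(np.array(i['rvec'],float))[0]
    return ((P-np.array(i['tvec']).ravel())@R).reshape(420,560,3)
E
python3 - <<'E'
from h import *
print(readout.sense())
ims=[]
for n in ['scene','top']:
    p,d=cams.capture(n); np.save(n+'.npy',cloud(n,d)); ims.append(p)
    for t in ['organizer','place_1']:
        for r in spotter.regions_of(n,t)[:6]:
            C=np.load(n+'.npy')[r['pixels']&(d>0)]
            print(n,t,round(r['conf'],2),np.round(r['extent']),np.round(np.median(C,0)),np.round(np.percentile(C,[2,98],axis=0)))
    cv2.imwrite(f'pics/{n}.png',p[...,::-1])
E
```

```text
pics
{'time_s': 0.0, 'joints': array([-1.47141991e+00,  3.13479415e-01,  1.49844607e+00, -5.96585299e-06,
        1.33101953e+00, -2.23395487e-01]), 'dq': array([ 1.02416267e-03,  1.07745399e-03, -1.27164097e-03,  8.88271213e-04,
        4.23247993e-04,  1.18905101e-05]), 'tau': array([-3.59696360e-04, -4.12269008e+01, -2.59740758e+01, -1.69135060e-04,
        4.24348604e-03, -2.19018361e-06]), 'eef_pos': array([ 166.49052107, -497.62236656,  230.71664842]), 'ee_rot': array([-6.75062440e-04,  9.87005188e-01,  1.60686969e-01,  3.90113563e-05]), 'force': array([ 0.28152175, -0.42867325,  0.22897316]), 'wrist_torque': array([ 0.00092606, -0.00577858, -0.00802881]), 'grip_width': 0.9969194719515325}
scene organizer 0.8 [328. 226. 114. 103.] [567. 100.  74.] [[ 491. -108.    5.]
 [ 590.  216.   83.]]
scene organizer 0.24 [257. 252.  14.  36.] [739.  27.  61.] [[718.   8.   2.]
 [752.  38. 123.]]
scene place_1 0.58 [328. 223. 111. 105.] [566. 100.  75.] [[ 483. -107.    1.]
 [ 590.  216.   93.]]
top organizer 0.9 [257. 238. 123.  52.] [505.  45.  80.] [[ 464. -110.   42.]
 [ 582.  210.  101.]]
top organizer 0.44 [154. 263.  58.  23.] [455. 349.   6.] [[423. 275.  -2.]
 [485. 422.  11.]]
top place_1 0.61 [255. 239. 126.  45.] [509.  47.  80.] [[ 463. -113.   43.]
 [ 584.  210.   85.]]
```

```bash
python3 - <<'E'
from h import *
a=cv2.imread('pics/scene.png');b=cv2.imread('pics/top.png')
b=cv2.resize(b[180:300,130:400],(800,356),interpolation=cv2.INTER_CUBIC)
cv2.imwrite('pics/topc.png',b)
C=np.load('top.npy'); P=C.reshape(-1,3)
m=(P[:,2]>95)&(P[:,2]<112)&(P[:,0]>440)&(P[:,0]<620)&(abs(P[:,1]-50)<190)
M=m.reshape(420,560).astype(np.uint8)
n,l,s,c=cv2.connectedComponentsWithStats(M)
for k in range(1,n):
    if s[k,4]>30:
        Q=C[l==k]; print(s[k],np.round(np.median(Q,0),1),[np.round(v,3) for v in cv2.minAreaRect(Q[:,:2].astype(np.float32))])
E
```

```text
[201 219  26  29 584] [536.2 165.  104.8] [array([536.911, 165.501]), array([61.484, 69.926]), np.float64(83.848)]
[230 223  26  28 580] [528.8  87.6 103.4] [array([528.905,  87.776]), array([60.038, 70.191]), np.float64(84.223)]
[259 226  25  28 577] [519.6  10.5 102.1] [array([521.038,  10.336]), array([59.9 , 69.83]), np.float64(84.047)]
[288 229  24  28 566] [512.1 -67.8 101.5] [array([513.202, -67.265]), array([59.779, 69.759]), np.float64(84.136)]
```

View pics/scene.png

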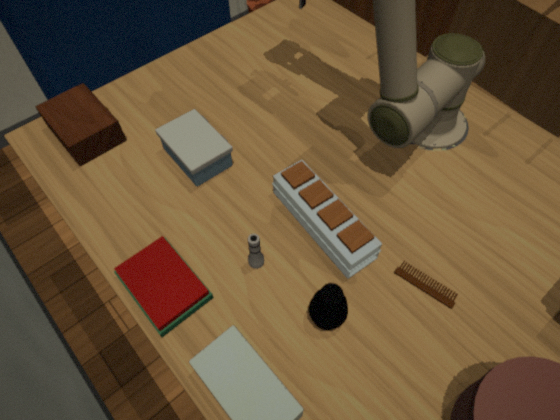

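View pics/topc.png

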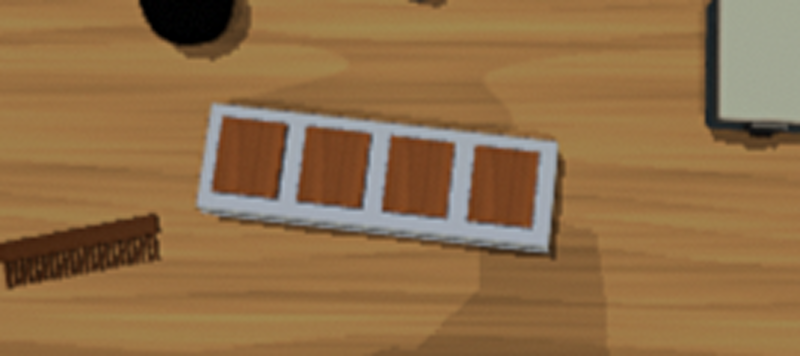

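The four covers stand out clearly in the top view, with the row turned about -5.8° and the comb, vase and case well clear. I'll shut the gripper, line it up with the organizer and go above the front edge of cover 1.

>>> step_arm(plan="44.1 -30.9 6 24.3 0;44.1 -30.9 6 24.3 0;44.1 -30.9 6 24.3 0;44.1 -30.9 6 24.3 0;44.1 -30.9 6 24.3 0;44.1 -30.9 6 24.3 0;44.1 -30.9 6 24.3 0;44.1 -30.9 6 24.3 0;44.1 -30.9 6 24.3 0;44.1 -30.9 6 24.3 0")

```text
time_s: 1.3
eef_pos: [461.9, -98.0, 176.1]
ee_rot: [0.0, 0.999, -0.051, 0.0]
force: [1.0, -1.5, -0.4]
grip_width: -0.003
```

```bash
cat >> h.py <<'E'
from scipy.spatial.transform import Rotation as Ro
CEN=np.array([[513.2,-67.3],[521.0,10.3],[528.9,87.8],[536.9,165.5]]); YAW=-0.1017
EX=np.array([np.cos(YAW),np.sin(YAW)])
def shift(k,off,z):
    s=readout.sense(); w,x,y,zz=s['ee_rot']; R=Ro.from_quat([x,y,zz,w])
    t=np.r_[CEN[k-1]+off*EX,z]
    m=R.as_matrix(); tw=np.degrees(np.arctan2(m[1,0],m[0,0])-YAW)
    print('t',round(s['time_s'],2),'pos',np.round(s['eef_pos'],2),'F',np.round(s['force'],2),'grip',round(s['grip_width'],2),'| shift cm',np.round(R.inv().apply(t-s['eef_pos'])/10,2),'twist',round(tw,2))
E
python3 -c "
from h import *
shift(1,-26,115)"
```

```text
t 1.3 pos [461.85 -97.99 176.09] F [ 1.05 -1.49 -0.43] grip -0.0 | shift cm [ 2.19 -3.58  6.11] twist 0.02
```

>>> step_arm(plan="0 0 0 0 0;0 0 0 0 0;0 0 0 0 0")

```text
time_s: 1.6
eef_pos: [460.6, -100.7, 176.2]
ee_rot: [0.0, 0.999, -0.051, 0.0]
force: [-1.2, -0.8, -0.1]
grip_width: 0.0
```

```bash
python3 -c "
from h import *
shift(1,-26,112)"
```

```text
t 1.6 pos [ 460.57 -100.69  176.24] F [-1.23 -0.76 -0.12] grip 0.0 | shift cm [ 2.29 -3.86  6.42] twist -0.03
```

>>> step_arm(plan="2.3 -3.85 3 0 0;2.3 -3.85 6 0 0;2.3 -3.85 6.4 0 0;2.3 -3.85 6.4 0 0;2.3 -3.85 6.4 0 0;2.3 -3.85 6.4 0 0")

```text
time_s: 2.2
eef_pos: [488.1, -64.9, 113.6]
ee_rot: [0.0, 0.999, -0.051, 0.001]
force: [-0.1, 0.1, 0.4]
grip_width: 0.001
```

```bash
python3 - <<'E'
from h import *
shift(1,-26,101)
p,d=cams.capture('wrist'); cv2.imwrite('pics/w1.png',p[...,::-1])
E
```

```text
t 2.2 pos [488.1  -64.87 113.6 ] F [-0.06  0.13  0.41] grip 0.0 | shift cm [-0.08 -0.01  1.26] twist -0.05
```

View pics/w1.png

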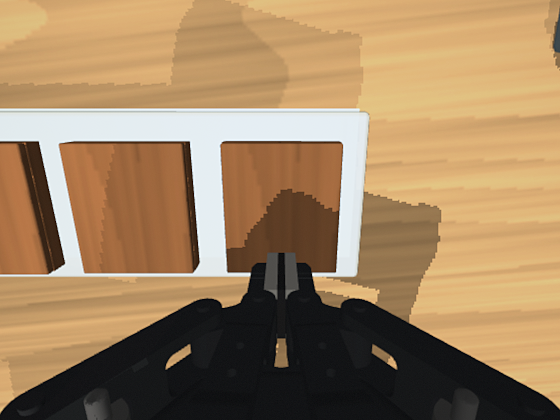

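Wrist view: the closed fingertips (about pixel 282,265) sit over the middle of cover 1's front edge. Now I'll descend.

>>> step_arm(plan="0 0 0.3 0 0;0 0 0.6 0 0;0 0 0.8 0 0;0 0 0.9 0 0;0 0 0.9 0 0")

```text
time_s: 2.75
eef_pos: [487.6, -63.9, 102.9]
ee_rot: [-0.0, 0.999, -0.051, -0.0]
force: [0.4, 0.1, 0.5]
grip_width: -0.002
```

>>> step_arm(plan="0 0 0.05 0 0;0 0 0.1 0 0;0 0 0.1 0 0")

```text
time_s: 3.05
eef_pos: [487.7, -63.9, 102.1]
ee_rot: [-0.0, 0.999, -0.051, -0.0]
force: [0.7, -0.3, -0.4]
grip_width: -0.0
```

>>> step_arm(plan="0 0 0.05 0 0;0 0 0.1 0 0;0 0 0.1 0 0")

```text
time_s: 3.35
eef_pos: [487.7, -63.9, 101.4]
ee_rot: [0.0, 0.999, -0.051, 0.0]
force: [-1.0, 0.5, 4.0]
grip_width: -0.008
```

>>> step_arm(plan="0 0 0.05 0 0;0 0 0.05 0 0")

```text
time_s: 3.55
eef_pos: [487.7, -63.9, 101.3]
ee_rot: [0.0, 0.999, -0.051, 0.0]
force: [-3.4, 1.1, 10.6]
grip_width: -0.001
```

Cover 1 is firm: 10.6 N with almost no travel. On to cover 2.

>>> step_arm(plan="0 0 -1.0 0 0;0 0 -1.5 0 0;0 -4 -1.5 0 0;0 -7.8 -1.5 0 0;0 -7.8 -1.2 0 0;0 -7.8 -0.7 0 0;0 -7.8 -0.4 0 0;0 -7.8 -0.4 0 0;0 -7.8 -0.4 0 0")

```text
time_s: 4.45
eef_pos: [495.6, 12.9, 104.6]
ee_rot: [0.0, 0.999, -0.051, -0.0]
force: [-0.2, 0.3, 0.7]
grip_width: -0.003
```

>>> step_arm(plan="0 0 0.05 0 0;0 0 0.1 0 0;0 0 0.1 0 0")

```text
time_s: 4.75
eef_pos: [495.6, 13.5, 103.6]
ee_rot: [0.0, 0.999, -0.051, -0.0]
force: [-0.4, -0.3, 0.6]
grip_width: 0.002
```

>>> step_arm(plan="0 0 0.05 0 0;0 0 0.1 0 0;0 0 0.1 0 0")

```text
time_s: 5.05
eef_pos: [495.5, 13.7, 102.6]
ee_rot: [-0.0, 0.999, -0.051, -0.0]
force: [-0.7, 0.5, -1.2]
grip_width: -0.003
```

>>> step_arm(plan="0 0 0.05 0 0;0 0 0.1 0 0;0 0 0.1 0 0")

```text
time_s: 5.35
eef_pos: [495.6, 13.7, 102.0]
ee_rot: [0.0, 0.999, -0.051, 0.0]
force: [-1.0, 0.6, 4.6]
grip_width: 0.002
```

>>> step_arm(plan="0 0 0.05 0 0;0 0 0.05 0 0")

```text
time_s: 5.55
eef_pos: [495.6, 13.7, 101.9]
ee_rot: [0.0, 0.999, -0.051, 0.0]
force: [-4.2, 1.1, 9.6]
grip_width: -0.002
```

Cover 2 is firm as well. On to cover 3.

>>> step_arm(plan="0 0 -1.0 0 0;0 0 -1.5 0 0;0 -4 -1.5 0 0;0 -7.8 -1.5 0 0;0 -7.8 -1.2 0 0;0 -7.8 -0.7 0 0;0 -7.8 -0.4 0 0;0 -7.8 -0.4 0 0;0 -7.8 -0.4 0 0")

```text
time_s: 6.45
eef_pos: [503.5, 90.6, 105.1]
ee_rot: [0.0, 0.999, -0.051, -0.0]
force: [-0.6, 0.7, -0.7]
grip_width: 0.002
```

>>> step_arm(plan="0 0 0.05 0 0;0 0 0.1 0 0;0 0 0.1 0 0")

```text
time_s: 6.75
eef_pos: [503.5, 91.2, 104.1]
ee_rot: [-0.0, 0.999, -0.051, -0.0]
force: [0.1, 0.3, -0.3]
grip_width: 0.007
```

>>> step_arm(plan="0 0 0.05 0 0;0 0 0.1 0 0;0 0 0.1 0 0")

```text
time_s: 7.05
eef_pos: [503.5, 91.3, 103.3]
ee_rot: [0.0, 0.999, -0.051, 0.0]
force: [-0.4, -0.1, 2.7]
grip_width: -0.002
```

>>> step_arm(plan="0 0 0.05 0 0;0 0 0.05 0 0")

```text
time_s: 7.25
eef_pos: [503.5, 91.3, 103.3]
ee_rot: [0.0, 0.999, -0.051, 0.0]
force: [-3.2, -0.5, 8.3]
grip_width: -0.0
```

Cover 3 is firm too, so cover 4 should be the loose one. I'll test it the same way.

>>> step_arm(plan="0 0 -1.0 0 0;0 0 -1.5 0 0;0 -4 -1.5 0 0;0 -7.8 -1.5 0 0;0 -7.8 -1.2 0 0;0 -7.8 -0.7 0 0;0 -7.8 -0.4 0 0;0 -7.8 -0.4 0 0;0 -7.8 -0.4 0 0")

```text
time_s: 8.15
eef_pos: [511.5, 168.1, 106.7]
ee_rot: [0.0, 0.999, -0.051, -0.0]
force: [0.0, 0.4, 0.6]
grip_width: -0.001
```

>>> step_arm(plan="0 0 0.05 0 0;0 0 0.1 0 0;0 0 0.15 0 0;0 0 0.15 0 0")

```text
time_s: 8.55
eef_pos: [511.3, 168.8, 105.1]
ee_rot: [-0.0, 0.999, -0.051, -0.0]
force: [-0.6, 0.3, 0.3]
grip_width: 0.0
```

>>> step_arm(plan="0 0 0.05 0 0;0 0 0.1 0 0;0 0 0.1 0 0")

```text
time_s: 8.85
eef_pos: [511.3, 168.9, 104.1]
ee_rot: [0.0, 0.999, -0.051, -0.0]
force: [-0.6, 0.3, 1.0]
grip_width: 0.003
```

>>> step_arm(plan="0 0 0.05 0 0;0 0 0.1 0 0;0 0 0.1 0 0")

```text
time_s: 9.15
eef_pos: [511.2, 168.9, 103.1]
ee_rot: [-0.0, 0.999, -0.051, -0.0]
force: [-0.3, -0.2, 2.1]
grip_width: -0.002
```

>>> step_arm(plan="0 0 0.05 0 0;0 0 0.1 0 0;0 0 0.1 0 0")

```text
time_s: 9.45
eef_pos: [511.2, 168.9, 102.1]
ee_rot: [-0.0, 0.999, -0.051, -0.0]
force: [-2.3, 0.3, 2.2]
grip_width: -0.001
```

Cover 4 gives about 2.7 mm under only 2 N, so it tips. I'll press a little more, lift, then press the back edge to confirm that it rocks.

>>> step_arm(plan="0 0 0.05 0 0;0 0 0.05 0 0;0 0 0.05 0 0")

```text
time_s: 9.75
eef_pos: [511.2, 168.9, 101.6]
ee_rot: [-0.0, 0.999, -0.051, -0.0]
force: [-2.6, 0.5, 1.7]
grip_width: 0.0
```

>>> step_arm(plan="0 0 -0.4 0 0;0 0 -1.0 0 0;0 0 -1.5 0 0;2.5 0.15 -1.5 0 0;5.1 0.3 -1.5 0 0;5.1 0.3 -1.2 0 0;5.1 0.3 -0.7 0 0;5.1 0.3 -0.4 0 0;5.1 0.3 -0.4 0 0;5.1 0.3 -0.4 0 0")

```text
time_s: 10.75
eef_pos: [561.4, 160.9, 105.8]
ee_rot: [-0.0, 0.999, -0.05, -0.0]
force: [-0.3, -0.5, 0.8]
grip_width: -0.003
```

>>> step_arm(plan="0 0 0.05 0 0;0 0 0.1 0 0;0 0 0.15 0 0;0 0 0.2 0 0;0 0 0.2 0 0")

```text
time_s: 11.25
eef_pos: [562.0, 160.7, 103.8]
ee_rot: [-0.0, 0.999, -0.051, 0.0]
force: [0.8, -0.1, 1.4]
grip_width: -0.002
```

>>> step_arm(plan="0 0 0.05 0 0;0 0 0.1 0 0;0 0 0.15 0 0;0 0 0.15 0 0")

```text
time_s: 11.65
eef_pos: [562.1, 160.7, 102.4]
ee_rot: [-0.0, 0.999, -0.051, 0.0]
force: [2.5, 1.1, 2.3]
grip_width: 0.001
```

>>> step_arm(plan="0 0 0.05 0 0;0 0 0.05 0 0;0 0 0.05 0 0")

```text
time_s: 11.95
eef_pos: [562.2, 160.7, 102.0]
ee_rot: [-0.0, 0.999, -0.051, 0.001]
force: [1.9, -0.3, 3.7]
grip_width: 0.005
```

```bash
python3 -c "
from h import *
shift(4,0,106)"
```

```text
t 11.95 pos [562.16 160.74 101.96] F [ 1.91 -0.31  3.69] grip 0.0 | shift cm [-2.56 -0.22 -0.41] twist 0.02
```

It rocked both ways at low force. Now I'll press the middle.

>>> step_arm(plan="0 0 -0.4 0 0;0 0 -1.0 0 0;0 0 -1.5 0 0;-1.3 -0.1 -1.5 0 0;-2.55 -0.2 -1.5 0 0;-2.55 -0.2 -1.2 0 0;-2.55 -0.2 -0.7 0 0;-2.55 -0.2 -0.4 0 0;-2.55 -0.2 -0.4 0 0;-2.55 -0.2 -0.4 0 0")

```text
time_s: 12.95
eef_pos: [536.8, 165.2, 105.4]
ee_rot: [0.0, 0.999, -0.051, -0.0]
force: [-0.1, 0.2, -0.2]
grip_width: 0.001
```

```bash
python3 -c "
from h import *
shift(4,0,104)"
```

```text
t 12.95 pos [536.82 165.2  105.45] F [-0.1   0.22 -0.16] grip 0.0 | shift cm [ 0.01 -0.03  0.14] twist 0.01
```

>>> step_arm(plan="0 0 0.05 0 0;0 0 0.1 0 0;0 0 0.15 0 0;0 0 0.2 0 0;0 0 0.2 0 0")

```text
time_s: 13.45
eef_pos: [536.8, 165.3, 104.5]
ee_rot: [0.0, 0.999, -0.051, 0.0]
force: [-2.7, -0.7, 7.6]
grip_width: 0.006
```

>>> step_arm(plan="0 0 0.05 0 0;0 0 0.1 0 0;0 0 0.15 0 0;0 0 0.2 0 0;0 0 0.2 0 0")

```text
time_s: 13.95
eef_pos: [536.8, 165.3, 102.6]
ee_rot: [0.0, 0.999, -0.051, 0.0]
force: [-3.1, -1.0, 8.6]
grip_width: 0.003
```

It's sliding down at 8.6 N, and home should be at about 99.5.

>>> step_arm(plan="0 0 0.05 0 0;0 0 0.1 0 0;0 0 0.15 0 0;0 0 0.2 0 0;0 0 0.2 0 0")

```text
time_s: 14.45
eef_pos: [536.7, 165.3, 100.6]
ee_rot: [0.0, 0.999, -0.051, 0.0]
force: [-2.6, -0.9, 9.4]
grip_width: 0.001
```

>>> step_arm(plan="0 0 0.05 0 0;0 0 0.1 0 0;0 0 0.15 0 0;0 0 0.15 0 0")

```text
time_s: 14.85
eef_pos: [536.8, 165.3, 100.0]
ee_rot: [0.0, 0.999, -0.051, 0.001]
force: [-6.4, -1.3, 15.7]
grip_width: -0.001
```

>>> step_arm(plan="0 0 0.03 0 0;0 0 0.06 0 0;0 0 0.06 0 0;0 0 0.06 0 0")

```text
time_s: 15.25
eef_pos: [536.8, 165.3, 99.9]
ee_rot: [0.0, 0.999, -0.05, 0.001]
force: [-9.0, -1.2, 21.2]
grip_width: -0.0
```

It has hit a firm stop: force up to 21 N with no travel. I'll retract and check.

>>> step_arm(plan="0 0 -0.5 0 0;0 0 -2 0 0;0 0 -6 0 0;-4 0 -10 0 0;-8 0 -12 0 0;-12 0 -12 0 0;-16 0 -12 0 0;-18 0 -12 0 0;-18 0 -12 0 0;-18 0 -12 0 0")

```text
time_s: 16.25
eef_pos: [358.1, 183.5, 217.8]
ee_rot: [-0.0, 0.999, -0.051, 0.001]
force: [-0.7, -0.0, -0.5]
grip_width: -0.005
```

```bash
python3 - <<'E'
from h import *
p,d=cams.capture('top'); C=cloud('top',d); C0=np.load('top.npy')
cv2.imwrite('pics/top2.png',p[...,::-1])
EY=np.array([-EX[1],EX[0]])
for k in range(4):
    for X in (C0,C):
        D=X[...,:2]-CEN[k]; u=D@EX; v=D@EY
        m=(abs(u)<30)&(abs(v)<25)&(X[...,2]>90)&(X[...,2]<115)
        A=np.c_[u[m],v[m],np.ones(m.sum())]
        print(k+1,m.sum(),np.round(np.linalg.lstsq(A,X[...,2][m],rcond=None)[0],4))
shift(4,0,150)
E
```

```text
1 410 [-2.100000e-03 -1.590000e-02  1.014289e+02]
1 411 [ 2.500000e-03 -8.400000e-03  1.014632e+02]
2 409 [-6.400000e-03  4.700000e-03  1.020144e+02]
2 409 [-7.50000e-03 -7.00000e-04  1.01848e+02]
3 406 [ 7.10000e-03 -1.10000e-03  1.03497e+02]
3 406 [ 3.200000e-03 -8.700000e-03  1.036539e+02]
4 406 [ 1.370000e-02 -4.900000e-03  1.048732e+02]
4 405 [1.5000e-03 7.7000e-03 1.0032e+02]
t 16.3 pos [358.47 183.43 217.68] F [-0.85 -0.07 -0.01] grip -0.0 | shift cm [17.93 -0.02  6.78] twist 0.01
```

View pics/top2.png

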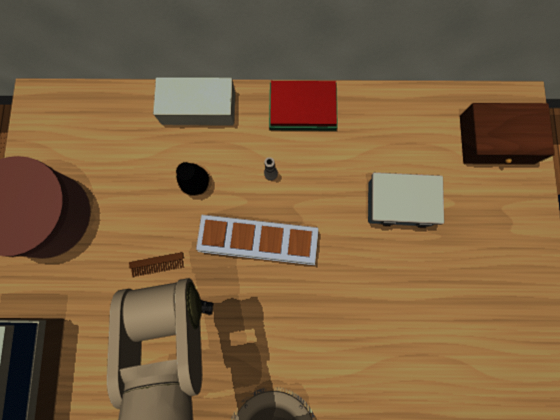

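The picture shows everything else in place. Cover 4 is level and 4.55 mm lower by depth. As that is slightly short of 5 mm, I'll test its front edge again and press the middle a little harder.

>>> step_arm(plan="5 0 0 0 0;10 0 0 0 0;15.3 0 4 0 0;15.3 0 8 0 0;15.3 0 10.5 0 0;15.3 0 11.3 0 0;15.3 0 11.4 0 0;15.3 0 11.4 0 0;15.3 0 11.4 0 0")

```text
time_s: 17.2
eef_pos: [510.6, 168.2, 105.2]
ee_rot: [-0.0, 0.999, -0.051, 0.002]
force: [-0.4, 0.6, 0.3]
grip_width: -0.003
```

>>> step_arm(plan="0 0 0.1 0 0;0 0 0.2 0 0;0 0 0.25 0 0;0 0 0.25 0 0")

```text
time_s: 17.6
eef_pos: [509.7, 168.1, 101.1]
ee_rot: [-0.0, 0.999, -0.051, 0.0]
force: [-0.2, -0.2, 0.1]
grip_width: 0.001
```

>>> step_arm(plan="0 0 0.05 0 0;0 0 0.1 0 0;0 0 0.1 0 0")

```text
time_s: 17.9
eef_pos: [509.8, 168.0, 100.1]
ee_rot: [-0.0, 0.999, -0.051, 0.0]
force: [0.3, 0.9, 0.5]
grip_width: -0.001
```

>>> step_arm(plan="0 0 0.05 0 0;0 0 0.05 0 0;0 0 0.05 0 0")

```text
time_s: 18.2
eef_pos: [509.8, 168.1, 100.0]
ee_rot: [0.0, 0.999, -0.051, 0.0]
force: [-2.3, 0.3, 5.6]
grip_width: 0.003
```

>>> step_arm(plan="0 0 0.05 0 0;0 0 0.05 0 0;0 0 0.05 0 0")

```text
time_s: 18.5
eef_pos: [509.8, 168.1, 100.0]
ee_rot: [0.0, 0.999, -0.051, 0.0]
force: [-4.0, -0.4, 10.0]
grip_width: -0.002
```

The edge is now firm: 10 N with no travel, so the cover is home. Retracting and handing in.

>>> step_arm(plan="0 0 -0.5 0 0;0 0 -2 0 0;0 0 -6 0 0;-4 0 -10 0 0;-8 0 -12 0 0;-12 0 -12 0 0;-15 0 -12 0 0;-15 0 -12 0 0;-15 0 -12 0 0;-15 0 -12 0 0")

```text
time_s: 19.5
eef_pos: [361.4, 183.1, 219.1]
ee_rot: [-0.0, 0.999, -0.051, 0.0]
force: [0.1, 0.6, -0.2]
grip_width: 0.001
```

```bash
python3 -c "
from h import *
shift(4,0,150)
print(workorder.finish_job())"
```

```text
t 19.5 pos [361.36 183.11 219.09] F [ 0.12  0.56 -0.22] grip 0.0 | shift cm [17.64 -0.03  6.91] twist -0.0
the job is handed in; nothing more can be done
None
```

The loose cover was the fourth one (the leftmost seen from the robot). It is now pushed home and level, and the job was handed in at 19.5 s with the arm clear of everything.

- **Finding it:** I pressed the front edges in order. Covers 1 to 3 held at about 8–11 N without moving. Cover 4 tipped about 3 mm at the front under roughly 2 N. It also tipped at the back, under less than 4 N.
- **Pushing it home:** I pressed the middle of cover 4. It slid down at about 9 N and met a firm stop, where I pushed up to 21 N.
- **Last checks:** Pressed again at its front edge with 10 N, cover 4 no longer tips. The depth camera shows it level, and the other covers, vase, flashlight, comb and case look undisturbed in the last top picture.
- **One small disagreement:** the camera shows cover 4 dropped 4.55 mm, against the nominal 5 mm. Since it met a firm stop and no longer tips, I put this down to measurement error or where the cover started.

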